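Clear and open the gauge chest

ROBOT

A 7-joint arm with a two-finger parallel gripper is mounted at the origin on the work surface. World frame = base frame: x ahead of the robot, y to its left, z up, the work surface at z = 0. Lengths are in m, angles in rad, forces in N, time in s.
With the tool pointing down it reaches from about 0.4 to 0.9 m from the base axis. Payload 5.6 kg.
Tool frame: the origin (TCP) lies on the mounting face of the last link; the fingertips stand 190 mm ahead of it and the grasp point (between the pads) lies 171 mm ahead of it (manip.finger_overhang is the distance from the TCP to the fingertips, in m); z points along the fingers, y is the line along which they close (so a half turn about z gives the same grasp; the last joint's range is limited). The gripper opens to 92 mm and grips with 3 to 60 N. Pads are 20 mm wide; open, the fingers measure 128 mm over their backs; the gripper's body (75 mm by 189 mm) begins 69 mm behind the grasp point.
Start: joints at [1.125, 0.468, -0.012, 1.603, 0.006, 1.071, -0.056], TCP at [0.255, -0.598, 0.405] pointing down, gripper open.
Joint ranges: [-2.53, 2.53], [-0.31, 2.02], [-1.57, 1.55], [0.28, 2.44], [-1.29, 4.43], [0.15, 1.84], [-2.92, 2.92]. Speed limits (rad/s): [2.57, 2.57, 3.14, 3.14, 3.14, 3.14, 3.14].

INTERFACE

Orientations are given as a unit quaternion [x, y, z, w].
In Python, from plant import manip gives the robot as it stands.
- The arm moves only by the tool play_rows, never from a script. Its argument "deltas" is a list of rows, each a list of 3 entries, a list of its own where there are three numbers: the shift along the tool's x, y, z in units of 25 mm (1.0 is 25 mm), then the turn about the tool's z in units of 6 degrees (1.0 is 6 degrees), then the opening, from 0 (shut) to 1 (fully open). A call has 1 to 5 rows; each row is the pose to reach, as a shift and turn from the pose commanded when the call began, along the tool's axes at that moment; what a row does not reach only later rows make up. A row lasts 1/10 s, in which the tool goes at most 50 mm and 8.59 degrees, less where a joint would pass 70% of its speed; a pose out of reach is approached as far as the arm can. A call with a gripper value outside its range is refused whole. The fingers move at their own pace and stop on an object; "squeeze" is the grip in N (left out, the last holds). Time passes only in rows, so rows that repeat a pose let the fingers close. It gives the time, the measured TCP pose, the force, the opening and the grip force at its end, in the units of the state.
- manip.state(): the state, without advancing time (a new reading comes with each control period).
- manip.grab_frame(name): name is "scene" or "top"; returns the picture (400x640x3 uint8, red, green, blue); there is no depth.
- manip.camera_params(name): a dict with "intrinsics" (3x3 intrinsics, pixels), "extrinsics" (4x4, takes a point from world to camera coordinates). Camera axes: x right, y down, z forward; pixel columns grow to the right and rows downward; lengths in m; the calibration is good to about 2 mm. A picture is of the moment at which its call begins. camera_params takes no time and is no camera call.
- manip.finish_job(): hands the job in; it is judged then, once.
The state is a dict: "clock": time; "joint_pos": joint angles; "qvel": joint speeds; "joint_torque": joint torques, N m; "tool_pos": TCP position; "orientation": TCP orientation; "ft_force": force on the tool from outside, world axes, zero at the start; "torque": the same for the moment, N m; "grip_width": finger opening in m; "finger_force": force on a finger pad.
Only numpy, scipy, OpenCV 4.12 (cv2) and the standard library are available. Lean on these libraries where they do the work, as an engineer would, in place of code of your own. Each camera call takes 0.05 s, during which the arm holds its last target. There are 200 camera calls.

TASK

The flat cover of the gauge chest is littered with metal chips, and its hidden catch may or may not be holding it: pick up the scraper block, wipe all the chips off the cover into the chip tray at the chest's side without touching them with the fingers, and put the block back down on the bench. Then, before moving the release slide, tug the cover upward by its ball knob to learn whether it is caught; if it is, set it down again and push the release slide all the way towards the chip tray to free it. Swing the cover well open, more than half-way to upright, and finish while still holding it there by the knob, because it falls shut when let go; leave the other things on the bench where they are.

Things in the scene. Friction and masses are not known exactly. Their poses are not given: they have to be found in the camera images.
- chest: Grey steel chest for gauge blocks, 150 (x) by 240 (y) by 75 mm high, fixed to the bench. Origin: centre of its underside. Its x axis points from its front (ball knob, release slide; towards the robot) to its back (hinge), y to its left, z up. On it lies a flat aluminium cover 154 by 244 mm, 6 mm thick, centred on it, top face 81 mm above the bench.
- hinge (a point): Middle of the cover's hinge line, which runs parallel to the chest's y along its upper back edge: chest x = +75, y = 0, z = 75 mm.
- tray (a point): Middle of the floor (3 mm up) of the open steel chip tray fixed against the chest's left side: 170 (x) by 90 (y) by 40 mm high outside, walls 3 mm, chest y = +124 to +214 mm. Axes as the chest's.
- cover (a joint): Hinge angle of the cover, rad: 0 shut, grows as its front edge rises, stop at 1.4. Mass 0.3 to 0.7 kg; it falls shut when let go. When caught it has a little play, to about 0.05 rad (9 mm at the knob), then stops firmly; when not caught it just rises (about 2 to 4 N at the knob). Whether it is caught cannot be seen.
- knob: Black ball knob, 26 mm across, on a thin steel stem in front of the cover's front edge, moving with the cover and free to turn on its stem. Origin: ball centre; cover shut it lies at chest x = -115, y = -45, z = 78 mm, 190 mm in front of the hinge line. The stem runs from the ball along the chest's +x to the cover. Pinch it from above along the chest's y; the ball can pivot between the pads.
- release (a joint): Travel of the release slide, m: 0 at the start, 0.022 when fully over towards the chip tray (chest +y). About 3 to 8 N moves it; it stays where it is left, and the catch, once pushed clear by the full travel, stays clear too. The slide looks the same whether or not the cover is caught.
- release_lug (a point): Top centre of the release slide's steel finger lug: upright, 12 (x) by 14 (y) mm, standing 30 mm above the dark block it slides on (block: chest x = -115 to -75, y = +27 to +99 mm, top at z = 62 mm). Lug top 92 mm above the bench, at the start at chest x = -100, y = +52 mm; moves along the chest's y.
- scraper: Scraper block, grey plastic with a steel edge along its foot: 110 (x) by 22 (y) by 60 mm high, standing upright on the bench, 0.11 to 0.18 kg. The lower 34 mm is full length, the grip above it is 74 mm long. Origin: centre of its underside; x along its length, z up. Pinch the grip across y.
- chip0: Curled steel chip (one of four alike), a C of about 25 mm across, 7 mm high, 12 g, lying loose on the cover within 31 mm of the chest's middle line in x. Origin: about the middle of its underside.
- chip1: Curled steel chip (one of four alike), a C of about 25 mm across, 7 mm high, 12 g, lying loose on the cover within 31 mm of the chest's middle line in x. Origin: about the middle of its underside.
- chip2: Curled steel chip (one of four alike), a C of about 25 mm across, 7 mm high, 12 g, lying loose on the cover within 31 mm of the chest's middle line in x. Origin: about the middle of its underside.
- chip3: Curled steel chip (one of four alike), a C of about 25 mm across, 7 mm high, 12 g, lying loose on the cover within 31 mm of the chest's middle line in x. Origin: about the middle of its underside.
- caliper: Bystander: caliper lying flat, 190 mm long, 8 mm high. Origin: underside centre.
- vblock: Bystander: dark steel V-block, 50 by 40 by 40 mm. Origin: underside centre.
- bearing: Bystander: steel ring, 60 mm across, 16 mm high. Origin: underside centre.
- driver: Bystander: screwdriver lying flat, along its x. Origin: about its middle, underside.
- oiler: Bystander: grey bottle, 48 mm across, 120 mm high. Origin: underside centre.
- micrometer: Bystander: micrometer lying flat, about 130 by 40 by 16 mm. Origin: underside, middle of its bow.

How it is judged:
On the way, in this order (a step that is already met when the one before it is completed fails the run):
1. all four chips lie in the chip tray, the cover still shut (y of chip0 in the frame of tray between -0.052 and 0.052 m and x of chip0 in the frame of tray between -0.09 and 0.09 m and z of each of chip0, chip1, chip2, chip3 in the frame of tray below 0.042 m and y of chip1 in the frame of tray between -0.052 and 0.052 m and x of chip1 in the frame of tray between -0.09 and 0.09 m and y of chip2 in the frame of tray between -0.052 and 0.052 m and x of chip2 in the frame of tray between -0.09 and 0.09 m and y of chip3 in the frame of tray between -0.052 and 0.052 m and x of chip3 in the frame of tray between -0.09 and 0.09 m and value of joint cover below 0.012 rad), for 0.2 s.
2. the cover is tugged up by the knob while the release slide has not been moved and the scraper block is down on the bench (value of joint cover above 0.02 rad and value of joint release below 0.004 m and contact force between the fingers and knob above 0.5 N and height (world z) of scraper below 0.04 m), for 0.05 s.
3. the cover is swung open more than half-way (value of joint cover above 0.72 rad), for 0.2 s.
At the end, for the whole second after the job is handed in: The cover stands open at more than 0.72 rad (41 degrees) and is still there, held by the fingers on the ball knob; all four chips lie inside the chip tray; the scraper block lies at rest on the bench, touching neither the chest nor the cover (value of joint cover above 0.72 rad and velocity of joint cover between -0.1 and 0.1 rad/s and contact force between the fingers and knob above 0.5 N and contact force between scraper and chest below 0.2 N and height (world z) of scraper below 0.04 m and linear speed of scraper below 0.05 m/s and y of chip0 in the frame of tray between -0.052 and 0.052 m and x of chip0 in the frame of tray between -0.09 and 0.09 m and z of each of chip0, chip1, chip2, chip3 in the frame of tray below 0.042 m and y of chip1 in the frame of tray between -0.052 and 0.052 m and x of chip1 in the frame of tray between -0.09 and 0.09 m and y of chip2 in the frame of tray between -0.052 and 0.052 m and x of chip2 in the frame of tray between -0.09 and 0.09 m and y of chip3 in the frame of tray between -0.052 and 0.052 m and x of chip3 in the frame of tray between -0.09 and 0.09 m); the arm keeps its last pose, push and grip.
It fails at once if a finger touches a chip (contact force between the fingers and chip0 above 0.3 N or contact force between the fingers and chip1 above 0.3 N or contact force between the fingers and chip2 above 0.3 N or contact force between the fingers and chip3 above 0.3 N).
It fails at once if a bystander is moved more than 40 mm or the bottle is tipped (distance of any of caliper, vblock, bearing, driver, oiler, micrometer from where it was at the start of the episode above 0.04 m or angle between oiler's own z axis and vertical above 0.5 rad).
It also fails if it takes over 72 s, if anything falls off the work surface, if the arm or the gripper's body presses on something with over 40 N, if the wrist force passes 120 N, or if a joint passes its speed limit or range.

## Working session

There is one attempt and no reset: what is moved stays moved. The work goes in short steps, Python scripts to look and compute and a tool call to move; the robot and the scene stay as the last step left them, time stands still between calls to the robot, and variables do not carry over. Pictures are saved under pics/ and viewed, at most 10 in all, crops included, and the job is handed in when it is done.

Besides the shell and the picture viewer there is one more tool, called as name([rows], argument=value, ...), one row to a line, values as JSON. play_rows: Moves the arm, as the interface text tells. Its arguments: {"type":"object","properties":{"deltas":{"type":"array"},"squeeze":{"type":"number"}},"required":["deltas"]}

```bash
ls; mkdir -p pics; python3 - <<'E'
from plant import manip
import cv2,json
for n in("scene","top"):
    f=manip.grab_frame(n); cv2.imwrite(f"pics/{n}0.png",f[:,:,::-1])
    p=manip.camera_params(n); print(n,p)
print(manip.state())
E
```

```text
pics
scene {'intrinsics': array([[485.26275313,   0.        , 323.5618898 ],
       [  0.        , 485.26275313, 201.23103617],
       [  0.        ,   0.        ,   1.        ]]), 'extrinsics': array([[ 0.76986824,  0.6381296 , -0.0096694 , -0.4205983 ],
       [ 0.46750718, -0.5742059 , -0.67210463, -0.16013822],
       [-0.43444208,  0.51291149, -0.74039305,  1.79013365],
       [ 0.        ,  0.        ,  0.        ,  1.        ]])}
top {'intrinsics': array([[418.89287234,   0.        , 314.37378916],
       [  0.        , 418.89287234, 200.04698834],
       [  0.        ,   0.        ,   1.        ]]), 'extrinsics': array([[-2.42605514e-02, -9.99699763e-01, -3.43651398e-03,
         5.84595558e-02],
       [-9.95043392e-01,  2.44788678e-02, -9.63817006e-02,
         5.34218959e-01],
       [ 9.64368852e-02,  1.08120733e-03, -9.95338514e-01,
         1.13990159e+00],
       [ 0.00000000e+00,  0.00000000e+00,  0.00000000e+00,
         1.00000000e+00]])}
{'clock': 0.1, 'joint_pos': array([ 1.1250097 ,  0.46826958, -0.01158264,  1.60347822,  0.00598457,
        1.07138205, -0.0562775 ]), 'qvel': array([-0.00130659, -0.00328519,  0.00124579, -0.00233462, -0.00056612,
       -0.00073324,  0.00077467]), 'joint_torque': array([-8.59098077e-05, -5.21641552e+01, -1.28639530e-02, -2.44366622e+01,
       -5.68022963e-02,  1.41072800e-02,  7.12392739e-05]), 'tool_pos': array([ 0.2546594 , -0.59781438,  0.4038701 ]), 'orientation': array([ 9.79795307e-01,  2.00001480e-01, -2.01916979e-04, -7.23793994e-04]), 'ft_force': array([-0.32873922, -0.03660202, -0.58054442]), 'torque': array([-0.06249949, -0.01250049,  0.00528734]), 'finger_force': 0.0, 'grip_width': 0.0924194618155287}
```

View pics/top0.png

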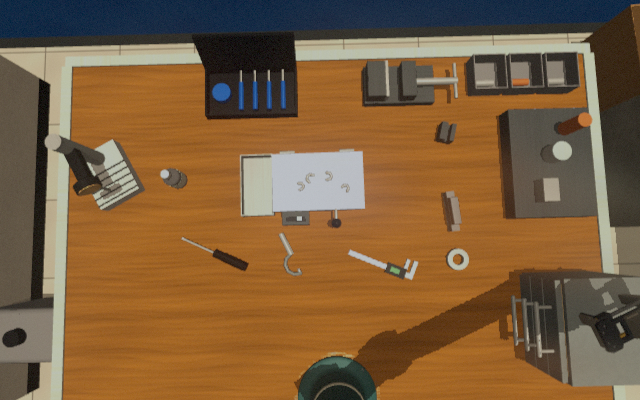

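View pics/scene0.png

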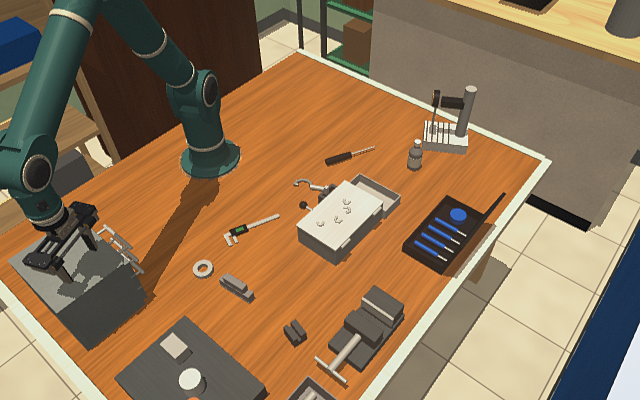

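The top view shows the cover at cols 273–364, rows 151–212, with four chips near (301,186), (310,178), (328,176) and (346,188). The tray is to its left (241–273), the knob is at (336,223), the lug at about (298,218) and the scraper at (453,211). In the scene view the scraper is at about (237,288).

```bash
cat > h.py <<'E'
import numpy as np, cv2
from plant import manip
def ray(n,uv,z):
    p=manip.camera_params(n);K=p["intrinsics"];E=p["extrinsics"];R,t=E[:3,:3],E[:3,3]
    d=R.T@np.linalg.inv(K)@np.array([uv[0],uv[1],1.]);c=-R.T@t
    return c+d*(z-c[2])/d[2]
def proj(n,P):
    p=manip.camera_params(n);E=p["extrinsics"];q=p["intrinsics"]@(E[:3,:3]@np.array(P)+E[:3,3]);return q[:2]/q[2]
E
python3 - <<'E'
from h import *
np.set_printoptions(precision=4,suppress=True)
im=cv2.imread("pics/top0.png"); sc=cv2.imread("pics/scene0.png")
hsv=cv2.cvtColor(im,cv2.COLOR_BGR2HSV)
def big(mask,x0,y0,x1,y1):
    m=np.zeros_like(mask);m[y0:y1,x0:x1]=mask[y0:y1,x0:x1]
    c,_=cv2.findContours(m,cv2.RETR_EXTERNAL,cv2.CHAIN_APPROX_NONE);return sorted(c,key=cv2.contourArea)[::-1]
lo=(hsv[...,1]<60).astype(np.uint8)*255
print("cover px",im[160,320],"tray",im[185,257],"scr",im[205:218:4,453],"wood",im[230,430])
cov=big(((hsv[...,1]<45)&(hsv[...,2]>190)).astype(np.uint8),268,140,375,220)[0]
r=cv2.minAreaRect(cov);b=cv2.boxPoints(r);print("cover",r);W=np.array([ray("top",q,.081) for q in b]);print(W,np.linalg.norm(W-np.roll(W,1,0),axis=1),W.mean(0))
s=big((hsv[...,1]<90).astype(np.uint8),435,180,470,240)[0];print("scr",cv2.minAreaRect(s));print(np.array([ray("top",q,.03) for q in cv2.boxPoints(cv2.minAreaRect(s))]))
k=big((hsv[...,2]<60).astype(np.uint8),325,214,348,235)[0];(u,v),rr=cv2.minEnclosingCircle(k);print("knob",u,v,rr,ray("top",(u,v),.078))
# composite crops
a=cv2.resize(im[140:240,230:390],None,fx=5,fy=5,interpolation=cv2.INTER_CUBIC)[:,:800]
b1=cv2.resize(im[180:240,435:475],(400//6*4//1,400),interpolation=cv2.INTER_CUBIC)
cv2.imwrite("pics/c1.png",a)
d=cv2.resize(sc[260:310,205:265],(480,400),interpolation=cv2.INTER_CUBIC)
cv2.imwrite("pics/c2.png",np.hstack([b1[:,:300],d]))
E
```

```text
cover px [197 191 186] tray [172 190 186] scr [[121 138 155]
 [121 140 156]
 [111 132 148]
 [ 84 100 121]] wood [ 46  99 160]
cover ((316.8537902832031, 180.93714904785156), (55.59518051147461, 91.11714172363281), 88.05851745605469)
[[ 0.6551  0.1602  0.081 ]
 [ 0.6574 -0.0839  0.081 ]
 [ 0.508  -0.0837  0.081 ]
 [ 0.5057  0.1574  0.081 ]] [0.1494 0.2442 0.1494 0.2411] [0.5816 0.0375 0.081 ]
scr ((453.8660583496094, 210.44281005859375), (39.304351806640625, 10.775506019592285), 81.11934661865234)
[[ 0.549  -0.319   0.03  ]
 [ 0.5529 -0.3488  0.03  ]
 [ 0.445  -0.3593  0.03  ]
 [ 0.4411 -0.3298  0.03  ]]
knob 335.0 224.5 3.0414812564849854 [ 0.4642 -0.0076  0.078 ]
```

View pics/c1.png

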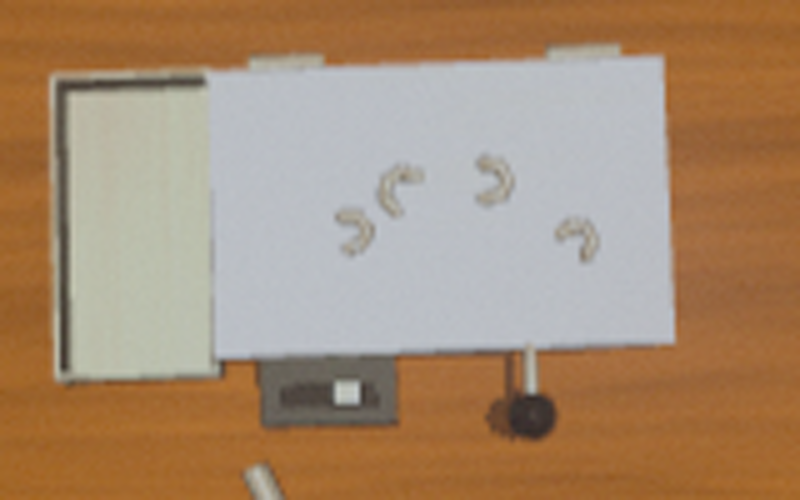

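View pics/c2.png

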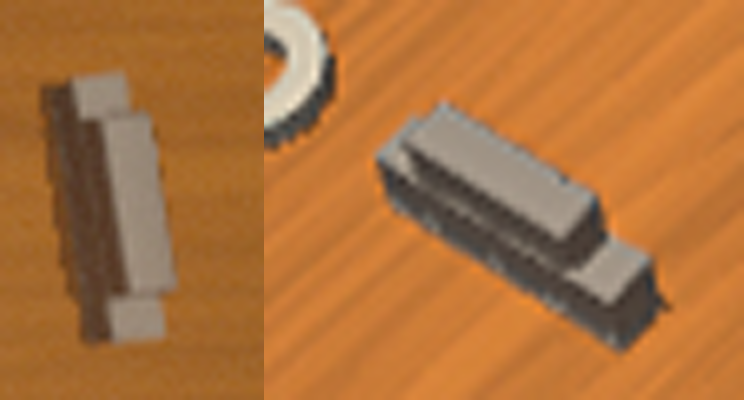

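Crop 1: the cover corners are at about (208,72), (663,56), (676,344) and (214,357), the knob at (531,416), and the lug top at (347,392). Crop 2: the scraper grip top face has corners (103,117), (152,113), (175,288) and (130,293), and the foot ends are at z=34 mm.

```bash
python3 - <<'E'
from h import *
np.set_printoptions(precision=4,suppress=True)
A=lambda X,Y:((X+.5)/5-.5+230,(Y+.5)/5-.5+140)
B=lambda X,Y:((X+.5)/6.6-.5+435,(Y+.5)/6.667-.5+180)
D=lambda X,Y:((X+.5)/8-.5+205,(Y+.5)/8-.5+260)
C=np.array([ray("top",A(*q),.081) for q in[(208,72),(663,56),(676,344),(214,357)]])
print(C,np.linalg.norm(C-np.roll(C,1,0),axis=1));c=C.mean(0)
yv=C[0]+C[3]-C[1]-C[2];yaw=np.arctan2(-yv[0],yv[1]);xv=C[0]+C[1]-C[2]-C[3];print("chest",c,"yaw",np.degrees(yaw),np.degrees(np.arctan2(xv[1],xv[0])))
ex=np.array([np.cos(yaw),np.sin(yaw)]);ey=np.array([-ex[1],ex[0]])
for n,q,z in[("knob",(531,416),.078),("lug",(347,392),.092),("ch",(356,231),.084),("ch",(400,190),.084),("ch",(494,181),.084),("ch",(577,239),.084)]:
    w=ray("top",A(*q),z);d=(w-c)[:2];print(n,w,"chest",d@ex,d@ey)
G=np.array([ray("top",B(*q),.06) for q in[(103,117),(152,113),(175,288),(130,293)]]);print("grip top",G.mean(0)[:2],np.linalg.norm(G-np.roll(G,1,0),axis=1),np.degrees(np.arctan2(*(G[0]+G[1]-G[2]-G[3])[[1,0]])))
G=np.array([ray("scene",D(*q),.06) for q in[(443,103),(595,193),(567,238),(405,140)]])
G=np.array([ray("scene",D(*q),.06) for q in[(443-264,103),(597-264,193),(567-264,238),(405-264,140)]]);print("scene",G.mean(0)[:2],np.linalg.norm(G-np.roll(G,1,0),axis=1),np.degrees(np.arctan2(*(G[0]+G[3]-G[1]-G[2])[[1,0]])))
print("foot ends",[ray("top",B(*q),.034)[:2] for q in[(72,80),(124,73),(164,340),(110,342)]])
from scipy.spatial.transform import Rotation as R
print(R.from_quat(manip.state()["orientation"]).as_matrix())
E
```

```text
[[ 0.657   0.158   0.081 ]
 [ 0.6596 -0.086   0.081 ]
 [ 0.5047 -0.0875  0.081 ]
 [ 0.5038  0.157   0.081 ]] [0.1532 0.2441 0.1549 0.2445]
chest [0.5812 0.0354 0.081 ] yaw 0.41228169899690736 0.44524381441777205
knob [ 0.4686 -0.0098  0.078 ] chest -0.11294208690078907 -0.04440365202971484
lug [0.4829 0.0866 0.092 ] chest -0.09794173886918925 0.05195769607921297
ch [0.5687 0.0804 0.084 ] chest -0.012221717309409495 0.0451061479383091
ch [0.5901 0.0566 0.084 ] chest 0.008990171239701627 0.021105826239114465
ch [0.5937 0.0065 0.084 ] chest 0.012222422403260024 -0.028994078317597337
ch [ 0.5615 -0.0366  0.084 ] chest -0.02023380168936973 -0.07189280664070843
grip top [ 0.4961 -0.3346] [0.0718 0.0201 0.0712 0.0185] 4.937413406500768
scene [ 0.4971 -0.3315] [0.0192 0.0699 0.02   0.0738] -173.31689527702375
foot ends [array([ 0.5493, -0.3177]), array([ 0.5517, -0.3397]), array([ 0.4409, -0.35  ]), array([ 0.4406, -0.3276])]
[[ 0.92    0.3919 -0.0007]
 [ 0.3919 -0.92    0.0013]
 [-0.0001 -0.0015 -1.    ]]
```

play_rows([
  [[2,-0.9,0],0.6,1],
  [[4,-1.8,0],1.2,1],
  [[6,-2.75,0],1.8,1],
  [[8,-3.65,0],2.4,1],
  [[9.8,-4.5,0],2.98,1],
], squeeze=30)

```text
clock: 0.6
tool_pos: [0.4239, -0.4114, 0.4044]
orientation: [0.999, 0.044, -0.0, -0.0]
ft_force: [1.5, -0.3, -0.6]
grip_width: 0.0917
finger_force: 0.0
```

play_rows([
  [[1.3,-1.2,0.5],0,1],
  [[2.6,-2.4,1.2],0,1],
  [[2.63,-2.38,3],0,1],
  [[2.63,-2.38,4.0],0,1],
  [[2.63,-2.38,4.0],0,1],
])

```text
clock: 1.1
tool_pos: [0.4819, -0.3466, 0.3006]
orientation: [0.999, 0.046, -0.003, -0.002]
ft_force: [-0.0, 0.0, 0.7]
grip_width: 0.0921
finger_force: 0.0
```

```bash
cat > st.py <<'E'
from h import *
from scipy.spatial.transform import Rotation as R
s=manip.state();M=R.from_quat(s["orientation"]).as_matrix()
print(s["clock"],s["tool_pos"].round(4),"yaw",np.degrees(np.arctan2(M[1,0],M[0,0])).round(2),"tilt",M[:,2].round(4),"q",s["joint_pos"].round(2),"F",s["ft_force"].round(1),s["grip_width"],s["finger_force"])
E
python3 st.py
```

```text
1.1 [ 0.4819 -0.3466  0.3006] yaw 5.25 tilt [-0.0071  0.0046 -1.    ] q [ 0.61  0.5  -0.06  1.82  0.04  0.83 -0.95] F [-0.   0.   0.7] 0.09214303816740037 0.0
```

play_rows([
  [[0,0,0],0,1],
  [[0,0,0],0,1],
  [[0,0,0],0,1],
])

```text
clock: 1.4
tool_pos: [0.4833, -0.3485, 0.3065]
orientation: [0.999, 0.045, 0.001, 0.001]
ft_force: [0.1, 0.0, 0.3]
grip_width: 0.0917
finger_force: 0.0
```

```bash
python3 st.py
```

```text
1.4 [ 0.4833 -0.3485  0.3065] yaw 5.15 tilt [ 0.0026 -0.0018 -1.    ] q [ 0.61  0.49 -0.06  1.82  0.04  0.83 -0.95] F [0.1 0.  0.3] 0.09166970583422072 0.0
```

play_rows([
  [[0.58,-0.57,0.5],0,1],
  [[0.58,-0.57,1.5],0,1],
  [[0.58,-0.57,2.6],0,1],
  [[0.58,-0.57,3.6],0,1],
  [[0.58,-0.57,3.6],0,1],
])

```text
clock: 1.9
tool_pos: [0.4952, -0.332, 0.2127]
orientation: [0.999, 0.045, -0.002, -0.001]
ft_force: [-0.5, 0.3, -0.4]
grip_width: 0.0919
finger_force: 0.0
```

play_rows([
  [[0,0,0],0,0.1],
  [[0,0,0],0,0.1],
  [[0,0,0],0,0.1],
  [[0,0,0],0,0.1],
  [[0,0,0],0,0.1],
])

```text
clock: 2.4
tool_pos: [0.4964, -0.3325, 0.2154]
orientation: [0.999, 0.045, 0.0, 0.0]
ft_force: [0.1, -0.6, 0.4]
grip_width: 0.0543
finger_force: 0.0
```

```bash
python3 st.py
```

```text
2.4 [ 0.4964 -0.3325  0.2154] yaw 5.19 tilt [ 1.e-03 -7.e-04 -1.e+00] q [ 0.58  0.63 -0.06  1.85  0.05  0.66 -0.99] F [ 0.1 -0.6  0.4] 0.05426882740290823 0.0
```

play_rows([
  [[0,0,0],0,0.1],
  [[0,0,0],0,0.1],
  [[0,0,0],0,0.1],
  [[0,0,0],0,0.1],
  [[0,0,0],0,0.1],
])

```text
clock: 2.9
tool_pos: [0.4962, -0.3323, 0.2146]
orientation: [0.999, 0.045, -0.0, -0.0]
ft_force: [0.1, -0.2, -0.6]
grip_width: 0.0219
finger_force: 30.0
```

play_rows([
  [[0,0,0],0,0.1],
  [[0,0,-0.4],0,0.1],
  [[0,0,-1.2],0,0.1],
  [[0,0,-2.5],0,0.1],
  [[0,0,-3.5],0,0.1],
])

```text
clock: 3.4
tool_pos: [0.4963, -0.3324, 0.304]
orientation: [0.999, 0.045, 0.0, 0.0]
ft_force: [1.0, -0.1, -1.5]
grip_width: 0.0219
finger_force: 30.0
```

```bash
python3 st.py
```

```text
3.4 [ 0.4963 -0.3324  0.304 ] yaw 5.19 tilt [ 6.e-04 -4.e-04 -1.e+00] q [ 0.58  0.5  -0.06  1.81  0.04  0.83 -0.98] F [ 1.  -0.1 -1.5] 0.021857792543977447 29.96556468307972
```

play_rows([
  [[0.2,-0.5,-1.0],0.1,0.1],
  [[0.9,-2.0,-1.4],0.25,0.1],
  [[1.6,-3.7,-1.4],0.4,0.1],
  [[2.3,-5.4,-1.4],0.6,0.1],
  [[2.9,-6.8,-1.4],0.79,0.1],
])

```text
clock: 3.9
tool_pos: [0.5533, -0.1538, 0.338]
orientation: [1.0, 0.004, 0.0, -0.0]
ft_force: [0.6, 0.5, -1.5]
grip_width: 0.0217
finger_force: 30.0
```

```bash
python3 st.py
```

```text
3.9 [ 0.5533 -0.1538  0.338 ] yaw 0.49 tilt [ 8.e-04  5.e-04 -1.e+00] q [ 0.29  0.42 -0.1   1.85  0.05  0.87 -1.39] F [ 0.6  0.5 -1.5] 0.02168846295177702 29.964413344860077
```

play_rows([
  [[0.5,-1.4,0],0,0.1],
  [[1.0,-2.8,0],0,0.1],
  [[1.14,-3.32,0.2],0,0.1],
  [[1.14,-3.32,1.0],0,0.1],
  [[1.14,-3.32,1.35],0,0.1],
])

```text
clock: 4.4
tool_pos: [0.5802, -0.0733, 0.3022]
orientation: [1.0, 0.004, -0.001, 0.0]
ft_force: [0.5, -0.6, -2.2]
grip_width: 0.0219
finger_force: 30.0
```

play_rows([
  [[0,0,0],0,0.1],
  [[0,0,0],0,0.1],
])

```text
clock: 4.6
tool_pos: [0.5807, -0.0744, 0.3036]
orientation: [1.0, 0.003, -0.0, 0.0]
ft_force: [-0.6, 0.5, -1.6]
grip_width: 0.0218
finger_force: 30.0
```

```bash
python3 st.py; python3 - <<'E'
from h import *
f=manip.grab_frame("scene")[:,:,::-1];cv2.imwrite("pics/s2.png",cv2.resize(f[130:290,260:460],None,fx=3,fy=3,interpolation=cv2.INTER_CUBIC))
E
```

```text
4.6 [ 0.5807 -0.0744  0.3036] yaw 0.36 tilt [-3.e-04 -4.e-04 -1.e+00] q [ 0.16  0.49 -0.11  1.84  0.07  0.82 -1.55] F [-0.6  0.5 -1.6] 0.021752603542201435 29.965454936027527
```

View pics/s2.png

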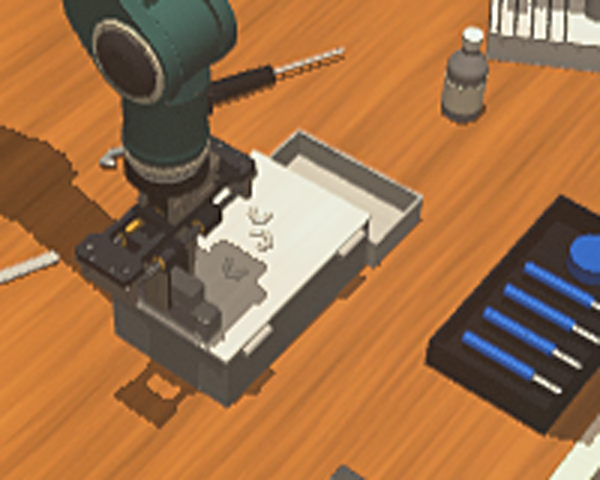

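The block is over the cover's right end, with all the chips on its tray side. Next I lower it to contact.

play_rows([
  [[0,0,0.15],0,0.1],
  [[0,0,0.3],0,0.1],
  [[0,0,0.34],0,0.1],
  [[0,0,0.34],0,0.1],
])

```text
clock: 5.05
tool_pos: [0.5809, -0.0735, 0.2955]
orientation: [1.0, 0.004, 0.0, 0.0]
ft_force: [-2.4, -0.8, 3.0]
grip_width: 0.0218
finger_force: 30.0
```

play_rows([
  [[0,-0.5,0],0,0.1],
  [[0,-1.2,0],0,0.1],
  [[0,-1.9,0],0,0.1],
  [[0,-2.6,0],0,0.1],
  [[0,-3.3,0],0,0.1],
])

```text
clock: 5.55
tool_pos: [0.5804, 0.0102, 0.2955]
orientation: [1.0, 0.004, 0.001, 0.0]
ft_force: [-1.1, -2.6, 4.0]
grip_width: 0.0218
finger_force: 30.0
```

play_rows([
  [[0,-0.7,0],0,0.1],
  [[0,-1.4,0],0,0.1],
  [[0,-2.1,0],0,0.1],
  [[0,-2.8,0],0,0.1],
  [[0,-3.5,0],0,0.1],
])

```text
clock: 6.05
tool_pos: [0.5797, 0.0975, 0.2955]
orientation: [1.0, 0.004, 0.001, 0.0]
ft_force: [0.2, -3.7, 4.1]
grip_width: 0.0216
finger_force: 30.0
```

```bash
python3 st.py; python3 - <<'E'
from h import *
f=manip.grab_frame("scene")[:,:,::-1];cv2.imwrite("pics/s3.png",cv2.resize(f[130:290,260:460],None,fx=3,fy=3,interpolation=cv2.INTER_CUBIC))
E
```

```text
6.05 [0.5797 0.0975 0.2955] yaw 0.46 tilt [ 0.0012 -0.001  -1.    ] q [-0.12  0.5  -0.13  1.84  0.09  0.81 -1.86] F [ 0.2 -3.7  4.1] 0.021561431700208914 29.96535949409008
```

View pics/s3.png

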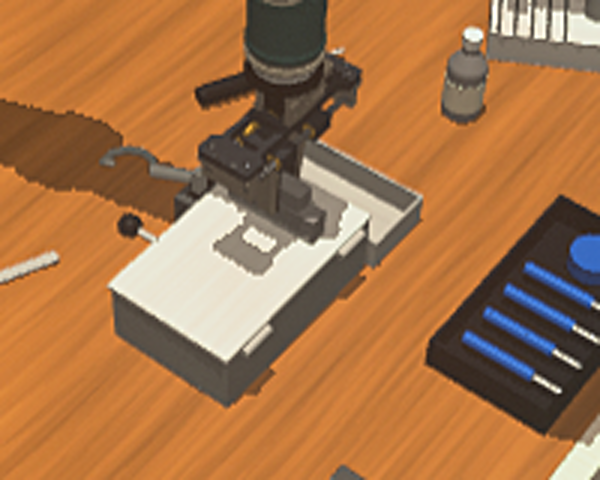

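The cover behind the block is clean and the chips are ahead of it near the tray edge. Now the final push over.

play_rows([
  [[0,-0.7,0],0,0.1],
  [[0,-1.4,-0.02],0,0.1],
  [[0,-2.1,-0.02],0,0.1],
  [[0,-2.8,-0.02],0,0.1],
  [[0,-3.4,-0.02],0,0.1],
])

```text
clock: 6.6
tool_pos: [0.5784, 0.184, 0.2951]
orientation: [1.0, 0.004, -0.0, -0.001]
ft_force: [0.7, 0.5, -0.6]
grip_width: 0.0218
finger_force: 30.0
```

play_rows([
  [[0,-0.3,0],0,0.1],
  [[0,-0.3,-1],0,0.1],
  [[0,0.5,-2.2],0,0.1],
  [[-0.2,2.2,-2.4],0,0.1],
  [[-0.5,4,-2.4],0,0.1],
])

```text
clock: 7.1
tool_pos: [0.5673, 0.0822, 0.3565]
orientation: [1.0, 0.005, 0.001, -0.001]
ft_force: [0.3, -0.7, -1.0]
grip_width: 0.0215
finger_force: 30.0
```

play_rows([
  [[-0.4,1.8,0],0,0.1],
  [[-0.8,3.6,0],-0.2,0.1],
  [[-1.2,5.4,0],-0.4,0.1],
  [[-1.6,7.2,0],-0.6,0.1],
  [[-2.0,9.0,0],-0.79,0.1],
])

```text
clock: 7.6
tool_pos: [0.5183, -0.145, 0.3551]
orientation: [0.999, 0.046, -0.0, -0.0]
ft_force: [0.7, -1.2, -0.3]
grip_width: 0.0215
finger_force: 30.0
```

```bash
python3 st.py; python3 - <<'E'
from h import *
f=manip.grab_frame("top")[:,:,::-1];cv2.imwrite("pics/s4.png",cv2.resize(f[140:240,230:390],None,fx=5,fy=5,interpolation=cv2.INTER_CUBIC))
E
```

```text
7.6 [ 0.5183 -0.145   0.3551] yaw 5.26 tilt [-3.e-04  6.e-04 -1.e+00] q [ 0.27  0.34 -0.08  1.92  0.03  0.88 -1.3 ] F [ 0.7 -1.2 -0.3] 0.021454243979240364 29.966760724782944
```

View pics/s4.png

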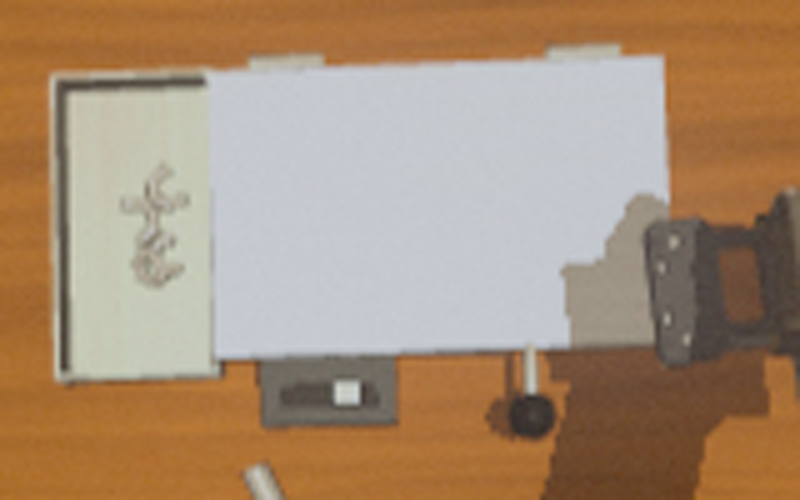

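All the chips lie in the tray around crop (155,230) and the cover is clean. The block goes back to its original place.

play_rows([
  [[-0.4,1.8,0],0,0.1],
  [[-0.8,3.6,0],0,0.1],
  [[-1.2,5.4,0],0,0.1],
  [[-1.5,7.0,0],0,0.1],
  [[-1.56,7.38,0.8],0,0.1],
])

```text
clock: 8.15
tool_pos: [0.496, -0.3367, 0.3372]
orientation: [0.999, 0.042, 0.002, 0.003]
ft_force: [-0.4, -0.4, -1.1]
grip_width: 0.0212
finger_force: 30.0
```

play_rows([
  [[0,0,1.4],0,0.1],
  [[0,0,2.8],0,0.1],
  [[0,0,3.8],0,0.1],
  [[0,0,4.2],0,0.1],
  [[0,0,4.2],0,0.1],
])

```text
clock: 8.65
tool_pos: [0.4966, -0.3303, 0.2288]
orientation: [0.999, 0.045, -0.001, -0.001]
ft_force: [0.1, 0.1, -0.9]
grip_width: 0.0215
finger_force: 30.0
```

```bash
python3 st.py
```

```text
8.65 [ 0.4966 -0.3303  0.2288] yaw 5.21 tilt [-0.0027  0.0019 -1.    ] q [ 0.54  0.61 -0.01  1.85  0.01  0.69 -0.95] F [ 0.1  0.1 -0.9] 0.021542527067389593 29.96545158326626
```

play_rows([
  [[0,0,0.3],0,0.1],
  [[0,0,0.5],0,0.1],
  [[0,0,0.6],0,0.1],
  [[0,0,0.6],0,0.1],
])

```text
clock: 9.05
tool_pos: [0.4968, -0.3311, 0.2156]
orientation: [0.999, 0.045, 0.0, 0.0]
ft_force: [0.1, 0.3, -2.3]
grip_width: 0.0216
finger_force: 30.0
```

play_rows([
  [[0,0,0.05],0,0.1],
  [[0,0,0.05],0,0.3],
  [[0,0,0.05],0,0.6],
  [[0,0,0.05],0,1],
  [[0,0,0.05],0,1],
])

```text
clock: 9.55
tool_pos: [0.4969, -0.3311, 0.2144]
orientation: [0.999, 0.045, 0.0, 0.0]
ft_force: [0.4, -0.1, 0.0]
grip_width: 0.0494
finger_force: 0.0
```

play_rows([
  [[0,0,0],0,1],
  [[0,0,0],0,1],
  [[0,0,0],0,1],
  [[0,0,-0.5],0,1],
  [[0,0,-1.5],0,1],
])

```text
clock: 10.05
tool_pos: [0.4961, -0.3306, 0.251]
orientation: [0.999, 0.045, -0.002, -0.001]
ft_force: [0.4, 0.6, 0.4]
grip_width: 0.0894
finger_force: 0.0
```

play_rows([
  [[0,0,-1],0,1],
  [[0,0,-2.5],0,1],
  [[0,0,-3],0,1],
])

```text
clock: 10.35
tool_pos: [0.4977, -0.3316, 0.3313]
orientation: [0.999, 0.045, 0.003, 0.002]
ft_force: [0.2, -0.2, -0.6]
grip_width: 0.0921
finger_force: 0.0
```

```bash
python3 st.py
```

```text
10.35 [ 0.4977 -0.3316  0.3313] yaw 5.19 tilt [ 0.0057 -0.0034 -1.    ] q [ 0.54  0.46 -0.01  1.8   0.    0.87 -0.95] F [ 0.2 -0.2 -0.6] 0.09206067723897 0.0
```

play_rows([
  [[0,-1.8,0],0.2,0.7],
  [[0,-3.6,0],0.4,0.7],
  [[0,-5.4,0],0.6,0.7],
  [[0,-7.2,0],0.8,0.7],
  [[0,-8.8,0],0.8,0.7],
])

```text
clock: 10.85
tool_pos: [0.4763, -0.1097, 0.3269]
orientation: [1.0, 0.004, 0.0, -0.0]
ft_force: [0.7, 0.1, -0.6]
grip_width: 0.0641
finger_force: 0.0
```

```bash
python3 st.py
```

```text
10.85 [ 0.4763 -0.1097  0.3269] yaw 0.41 tilt [ 2.e-04  2.e-04 -1.e+00] q [ 0.21  0.31 -0.06  2.06  0.03  0.78 -1.43] F [ 0.7  0.1 -0.6] 0.0641493738918005 0.0
```

play_rows([
  [[-0.1,-1.5,0],0,0.7],
  [[-0.2,-3,0],0,0.7],
  [[-0.36,-4,0],0,0.7],
  [[-0.36,-4,0.8],0,0.7],
  [[-0.36,-4,0.8],0,0.7],
])

```text
clock: 11.35
tool_pos: [0.4662, -0.0112, 0.3054]
orientation: [1.0, 0.004, -0.002, 0.0]
ft_force: [-0.6, -0.3, 0.5]
grip_width: 0.0643
finger_force: 0.0
```

```bash
python3 st.py; python3 - <<'E'
from h import *
f=manip.grab_frame("scene")[:,:,::-1];cv2.imwrite("pics/s5.png",cv2.resize(f[150:270,250:410],None,fx=5,fy=5,interpolation=cv2.INTER_CUBIC))
E
```

```text
11.35 [ 0.4662 -0.0112  0.3054] yaw 0.51 tilt [-3.6e-03 -1.0e-04 -1.0e+00] q [ 0.05  0.31 -0.11  2.12  0.05  0.72 -1.66] F [-0.6 -0.3  0.5] 0.06432293689753274 0.0
```

View pics/s5.png

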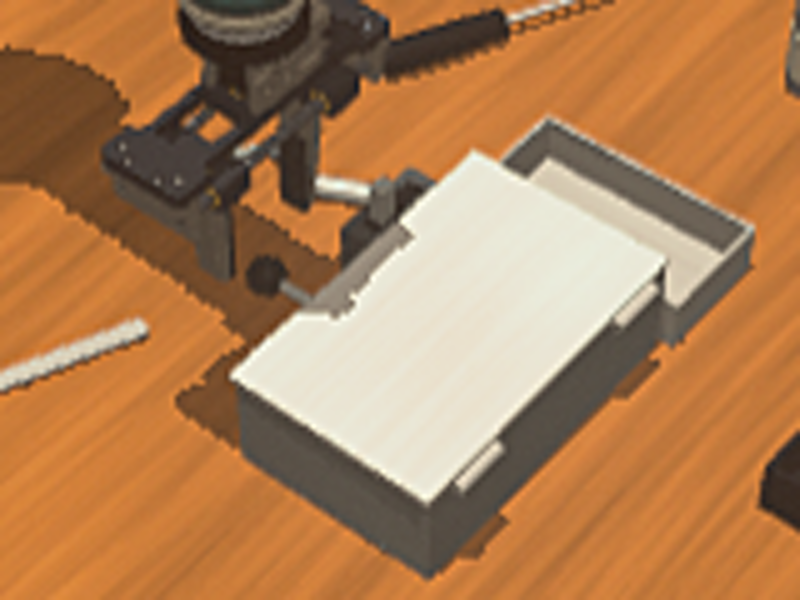

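The fingers straddle the ball (crop (266,273)) in y, so I descend and pinch.

play_rows([
  [[0,0,0.8],0,0.7],
  [[0,0,1.6],0,0.7],
  [[0,0,2.3],0,0.7],
  [[0,0,2.3],0,0.4],
  [[0,0,2.3],0,0.1],
], squeeze=25)

```text
clock: 11.9
tool_pos: [0.4675, -0.0126, 0.2497]
orientation: [1.0, 0.003, 0.0, 0.0]
ft_force: [0.3, 0.1, 0.5]
grip_width: 0.0505
finger_force: 0.0
```

play_rows([
  [[0,0,0],0,0.1],
  [[0,0,0],0,0.1],
  [[0,0,0],0,0.1],
  [[0,0,0],0,0.1],
  [[0,0,0],0,0.1],
])

```text
clock: 12.4
tool_pos: [0.4676, -0.0092, 0.2501]
orientation: [1.0, 0.005, 0.001, -0.002]
ft_force: [-0.4, 9.4, 2.1]
grip_width: 0.0244
finger_force: 25.0
```

```bash
python3 st.py
```

```text
12.4 [ 0.4676 -0.0092  0.2501] yaw 0.53 tilt [ 0.002   0.0034 -1.    ] q [ 0.04  0.41 -0.1   2.15  0.07  0.59 -1.68] F [-0.4  9.4  2.1] 0.02437826838403229 25.00041425228119
```

play_rows([
  [[0,-0.12,0],0,0.1],
  [[0,-0.12,-0.1],0,0.1],
  [[0,-0.12,-0.2],0,0.1],
  [[0,-0.12,-0.28],0,0.1],
  [[0,-0.12,-0.28],0,0.1],
], squeeze=40)

```text
clock: 12.9
tool_pos: [0.4677, -0.0086, 0.2567]
orientation: [1.0, 0.004, 0.001, -0.0]
ft_force: [4.3, 3.7, -3.8]
grip_width: 0.0239
finger_force: 40.0
```

```bash
python3 st.py
```

```text
12.9 [ 0.4677 -0.0086  0.2567] yaw 0.41 tilt [ 2.e-03  7.e-04 -1.e+00] q [ 0.03  0.4  -0.1   2.14  0.07  0.6  -1.68] F [ 4.3  3.7 -3.8] 0.023865375358921036 39.99910891056061
```

play_rows([
  [[0,-0.05,-0.1],0,0.1],
  [[0,-0.05,-0.2],0,0.1],
  [[0,-0.05,-0.3],0,0.1],
  [[0,-0.05,-0.3],0,0.1],
])

```text
clock: 13.3
tool_pos: [0.468, -0.0083, 0.2644]
orientation: [1.0, 0.003, 0.002, 0.0]
ft_force: [5.8, -0.2, -3.8]
grip_width: 0.0242
finger_force: 40.0
```

```bash
python3 st.py
```

```text
13.3 [ 0.468  -0.0083  0.2644] yaw 0.35 tilt [ 3.e-03 -4.e-04 -1.e+00] q [ 0.03  0.38 -0.1   2.14  0.07  0.62 -1.68] F [ 5.8 -0.2 -3.8] 0.024176577543406182 39.99894082546234
```

play_rows([
  [[0.08,0,-0.2],0,0.1],
  [[0.12,0,-0.4],0,0.1],
  [[0.16,0,-0.6],0,0.1],
  [[0.16,0,-0.6],0,0.1],
])

```text
clock: 13.7
tool_pos: [0.4707, -0.0082, 0.279]
orientation: [1.0, 0.003, -0.001, 0.0]
ft_force: [0.4, -2.1, -3.5]
grip_width: 0.0239
finger_force: 40.0
```

```bash
python3 st.py
```

```text
13.7 [ 0.4707 -0.0082  0.279 ] yaw 0.36 tilt [-1.3e-03 -7.0e-04 -1.0e+00] q [ 0.04  0.36 -0.1   2.12  0.06  0.66 -1.68] F [ 0.4 -2.1 -3.5] 0.02387143225645965 39.9990051984787
```

It rose 29 mm with a steady 3.5 N or so, so the cover is not caught and the release slide isn't needed. I swing it open along the arc.

play_rows([
  [[0.07,0,-0.34],0,0.1],
  [[0.18,0,-0.78],0,0.1],
  [[0.32,0,-1.21],0,0.1],
  [[0.51,0,-1.71],0,0.1],
  [[0.7,0,-2.12],0,0.1],
])

```text
clock: 14.2
tool_pos: [0.4883, -0.008, 0.3327]
orientation: [1.0, 0.003, -0.001, 0.0]
ft_force: [-1.8, -2.7, -3.0]
grip_width: 0.0237
finger_force: 40.0
```

play_rows([
  [[0,0,0],0,0.1],
  [[0,0,0],0,0.1],
])

```text
clock: 14.4
tool_pos: [0.4881, -0.008, 0.3321]
orientation: [1.0, 0.003, -0.001, 0.0]
ft_force: [-3.8, -2.6, -2.3]
grip_width: 0.0237
finger_force: 40.0
```

```bash
python3 st.py
```

```text
14.4 [ 0.4881 -0.008   0.3321] yaw 0.38 tilt [-2.e-03 -7.e-04 -1.e+00] q [ 0.04  0.3  -0.11  2.05  0.05  0.8  -1.66] F [-3.8 -2.6 -2.3] 0.0236899668970289 39.99956130981445
```

play_rows([
  [[0.32,0,-0.66],0,0.1],
  [[0.77,0,-1.28],0,0.1],
  [[1.26,0,-1.86],0,0.1],
  [[1.82,0,-2.38],0,0.1],
  [[2.22,0,-2.71],0,0.1],
])

```text
clock: 14.9
tool_pos: [0.5448, -0.0076, 0.4008]
orientation: [1.0, 0.003, 0.0, 0.0]
ft_force: [-1.3, -2.6, -2.7]
grip_width: 0.0243
finger_force: 40.0
```

play_rows([
  [[0,0,0],0,0.1],
  [[0,0,0],0,0.1],
  [[0,0,0],0,0.1],
])

```text
clock: 15.2
tool_pos: [0.5432, -0.0076, 0.3991]
orientation: [1.0, 0.003, -0.001, 0.0]
ft_force: [-3.8, -2.6, 1.8]
grip_width: 0.024
finger_force: 40.0
```

```bash
python3 st.py; python3 - <<'E'
from h import *
for n in("scene","top"):
    f=manip.grab_frame(n)[:,:,::-1]
    c=f[120:290,200:420] if n=="scene" else f[130:250,230:480]
    globals()[n]=cv2.resize(c,(440,340) if n=="scene" else (350,168),interpolation=cv2.INTER_CUBIC)
top=np.vstack([top,np.zeros((172,350,3),np.uint8)])
cv2.imwrite("pics/s6.png",np.hstack([scene,top]))
E
```

```text
15.2 [ 0.5432 -0.0076  0.3991] yaw 0.38 tilt [-2.e-03 -7.e-04 -1.e+00] q [ 0.04  0.3  -0.1   1.87  0.04  0.98 -1.65] F [-3.8 -2.6  1.8] 0.023966962419237594 40.00032305717468
```

View pics/s6.png

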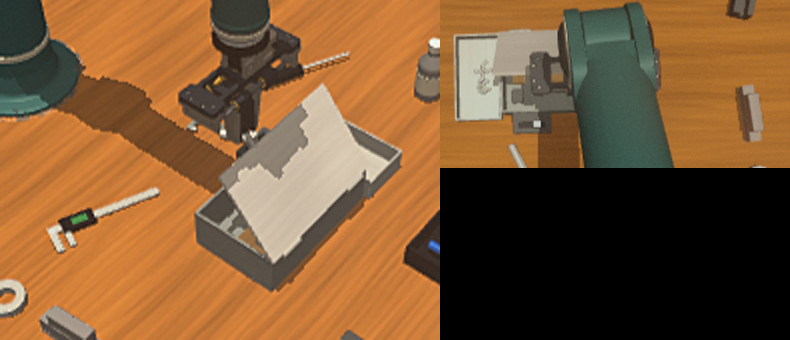

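The cover stands at about 0.92 rad, held by the knob. The chips are in the tray and the scraper is on the bench, so I hand in.

```bash
python3 -c "
from plant import manip
print(manip.finish_job())"
```

```text
the job is handed in; nothing more can be done
None
```

The job is handed in, with no verdict shown: all four chips are in the tray, the scraper block is back on the bench, the tug showed the cover was not caught (release slide left alone), and the cover is held open by the knob at about 0.92 rad.

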